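Turn the airing box over with its lid held shut

ROBOT

A 6-joint arm with a two-finger parallel gripper is mounted at the origin on a cart in front of the work surface, level with it; the furniture and walls round the work are solid. World frame = base frame: x ahead of the robot, y to its left, z up, the work surface at z = 0. Lengths are in m, angles in rad, forces in N, time in s.
With the tool pointing down it reaches from about 0.35 to 0.775 m from the base axis. Payload 7.3 kg.
Tool frame: the origin (TCP) lies at the centre of the arm's flange, where the gripper is bolted on; the fingertips stand 178 mm ahead of it and the grasp point (between the pads) lies 159 mm ahead of it; z points along the fingers, y is the line along which they close (so a half turn about z gives the same grasp; the last joint's range is limited). The gripper opens to 92 mm and grips with 3 to 60 N. Pads are 19 mm wide; open, the fingers measure 130 mm over their backs; the gripper's body (75 mm by 190 mm) begins 47 mm behind the grasp point.
Start: joints at [1.014, 0.342, 1.524, -0, 1.275, -0.146], TCP at [0.21, 0.481, 0.405] pointing down, gripper open.
Joint ranges: [-2.53, 2.53], [-0.77, 2.02], [0.04, 2.7], [-1, 4.14], [0.28, 2.66], [-3.11, 3.11]. Speed limits (rad/s): [2.57, 2.57, 3.14, 3.14, 3.14, 3.14].

INTERFACE

Orientations are given as [roll, pitch, yaw] about the fixed x, y, z axes, in that order (R = Rz(yaw) Ry(pitch) Rx(roll)).
In Python, from cell import robot gives the robot as it stands.
- The arm moves only by the shell command python3 drive.py 'ROWS' [OPENING] [FORCE]. ROWS is a JSON list of rows, 1 to 8 of them, each written [[dx, dy, dz], [rx, ry, rz]]: dx, dy, dz in m, then a rotation vector rx, ry, rz in rad; each row shifts and turns the commanded pose from where the row before left it, along the tool's axes as they then stand; what a row does not reach is not made up. A row lasts 1/12 s, in which the tool goes at most 0.0417 m and 0.125 rad, less where a joint would pass 70% of its speed; a pose out of reach is approached as far as the arm can. OPENING is the finger opening in m, set as the command begins (- or left out keeps the last). The fingers move at their own pace and stop on an object; FORCE is the grip in N (left out, the last holds). Time passes only in rows, so rows that do not move let the fingers close. It prints the time, the measured TCP pose, the force, the opening and the grip force at its end. Input that does not fit is refused with a message, and nothing moves.
- robot.observe(): the state, without advancing time (a new reading comes with each control period).
- robot.read_camera(name): name is "scene" or "side" or "wrist"; returns a dict with "image" (480x640x3 uint8, red, green, blue), "fx", "fy", "cx", "cy" (pixels), "pose" (4x4, takes a point from camera to world coordinates). Camera axes: x right, y down, z forward; pixel columns grow to the right and rows downward; lengths in m; the calibration is good to about 2 mm. A picture is of the moment at which its call begins. There is no depth.
- robot.hand_in(): hands the job in; it is judged then, once.
The state is a dict: "time": time; "qpos": joint angles; "qvel": joint speeds; "joint_efforts": joint torques, N m; "tool_pos": TCP position; "tool_rot": TCP orientation; "contact_force": force on the tool from outside, world axes, zero at the start; "torque": the same for the moment, N m; "opening": finger opening in m; "grip_force": force on a finger pad.
Only numpy, scipy, OpenCV 4.12 (cv2) and the standard library are available. Lean on these libraries where they do the work, as an engineer would, in place of code of your own. Each camera call takes 0.05 s, during which the arm holds its last target. There are 200 camera calls.

TASK

The walnuts in the wooden airing box need to dry from the other side. First take the spice jar out of the one rack and lay it down in the steel tray; then pinch the box's loose lid and bottom together, lift it from the other rack, turn it over and set it lid-down in the rack the jar was in. The lid must stay shut all the way, the walnuts stay inside, and the garlic and the lime are left where they are.

Things in the scene. Friction and masses are not known exactly. Their poses are not given: they have to be found in the camera images.
- box: Open wooden box, 70 (x) by 110 (y) by 44 mm (z), walls and bottom 4 mm, about 0.25 kg. Origin: centre of the bottom's outside; z points out of its mouth. 50 mm thick along z with the lid on: pinch it so, at mid length. It starts lid-up in rack_full: bottom on the long wall (x points down along it, away from the robot), +x side on the short wall, y along the groove.
- lid: Loose slatted wooden lid, 70 by 110 mm, plate 6 mm thick, about 0.06 kg. Flush with the box's sides. Origin: centre of the plate's underside; z points outward. It just lies on the box: a 5 mm deep plug under it fits in the mouth with about 1.5 mm of play; nothing else holds it.
- box_mouth (a point): Centre of the box's mouth, fixed to the box, 44 mm above its bottom; coincides with the lid's origin when the lid is shut.
- box_mid (a point): Centre of the closed box, fixed to the box, 25 mm above the outside of its bottom.
- walnut_1: Walnut, 28 mm, origin at its centre, loose in the box under the lid (12 g).
- walnut_2: As walnut_1.
- walnut_3: As walnut_1.
- rack_full: Wooden V-rack fixed on the worktop, holding the box at the start; 126 mm along y, 90 mm deep. Origin: centre of its underside; z up. The groove runs along y, its bottom at x 3, z 30 mm. From there a long wall rises 66 mm in direction (-0.643, 0, 0.766), towards the robot, and a short wall 50 mm in direction (0.766, 0, 0.643). Both racks are alike; more at their seats.
- rack_full_seat (a point): Where the box's centre is when it sits in rack_full, either way up: 35 mm up the long wall and 25 mm off it (rack x 0, y 0, z 73 mm). Each wall of a rack is just two 8 mm wide ribs at y = +-42 mm, with 76 mm free between them: a finger can pass between the ribs and behind the long wall, down to the 8 mm high rails along y at x = +-41 mm.
- rack_jar: Wooden V-rack fixed on the worktop, holding the jar at the start, the box at the end; 126 mm along y, 90 mm deep. Origin: centre of its underside; z up. The groove runs along y, its bottom at x 3, z 30 mm. From there a long wall rises 66 mm in direction (-0.643, 0, 0.766), towards the robot, and a short wall 50 mm in direction (0.766, 0, 0.643). Both racks are alike; more at their seats.
- rack_jar_seat (a point): The same point in rack_jar, where the turned box's centre must come. Thin cheeks at both ends of a rack (inner faces at y = +-59 mm) stand 20 mm above the lower 50 mm of the long wall, so the box has 4 mm of play at each end.
- jar: Spice jar with a yellow-brown cap, 42 mm diameter, 106 mm long, 0.11 kg; z is its long axis, from its foot (the origin) to its cap. It lies along the groove of rack_jar, on both walls; its middle can be pinched from above across its diameter, between the ribs, fingers closing across the groove.
- jar_mid (a point): Middle of the jar on its axis, 53 mm from its foot. 21 mm above whatever flat floor it lies on.
- tray: Open steel tray fixed on the worktop, 80 (x) by 140 (y) by 26 mm, walls and floor 5 mm (inside 70 by 130 mm). Origin: centre of its underside; z up.
- salt_shaker: Salt shaker, 44 mm diameter, 90 mm tall, fixed bystander; origin centre of its foot.
- sugar_pot: Sugar pot with red lid, 113 by 100 by 102 mm tall, fixed bystander at the back; origin centre of its foot.
- tin: Food tin, 76 mm diameter, 58 mm tall, fixed bystander behind the tray; origin centre of its foot.
- spice: Dark-capped spice jar standing upright, 44 mm diameter, 96 mm tall, fixed bystander; origin centre of its foot.
- soap: Soap pump bottle, 67 by 94 by 160 mm tall, fixed bystander; origin centre of its foot.
- matches: Matchbox, 36 by 52 by 14 mm, fixed bystander near the front edge; origin centre of its underside.
- garlic: Garlic bulb, about 50 mm, loose bystander; origin centre of its underside.
- lime: Lime, 60 by 48 by 48 mm, loose bystander; origin centre of its underside.

How it is judged:
On the way, in this order (a step that is already met when the one before it is completed fails the run):
1. the spice jar lies in the tray, let go (horizontal distance between jar_mid and tray below 0.025 m and height (world z) of jar_mid below 0.04 m and contact force between the fingers and jar below 0.1 N), for 0.2 s.
2. the box is turned over with its lid shut, clear of the rack it came from (angle between box's own z axis and vertical above 2 rad and distance between box_mouth and lid below 0.006 m and distance between box_mid and rack_full_seat above 0.05 m), for 0.2 s.
At the end, for the whole second after the job is handed in: The box sits in rack_jar lid-down (its z axis 120 to 140 deg from up), its centre within 12 mm of that rack's seat point, lid shut within 6 mm, walnuts inside; the jar lies in the tray, its middle within 25 mm of the tray's centre in plan; all at rest (angle between box's own z axis and vertical between 2.1 and 2.45 rad and distance between box_mid and rack_jar_seat below 0.012 m and distance between box_mouth and lid below 0.006 m and distance between each of walnut_1, walnut_2, walnut_3 and box_mid below 0.07 m and horizontal distance between jar_mid and tray below 0.025 m and height (world z) of jar_mid below 0.04 m and linear speed of each of box, lid, jar below 0.02 m/s); the robot touches nothing.
It fails at once if the lid comes off or gapes by more than 10 mm (distance between box_mouth and lid above 0.01 m).
It fails at once if the garlic is moved by more than 25 mm (distance of garlic from where it was at the start of the episode above 0.025 m).
It fails at once if the lime is moved by more than 25 mm (distance of lime from where it was at the start of the episode above 0.025 m).
It also fails if it takes over 61 s, if anything falls off the work surface, if the arm or the gripper's body presses on something with over 40 N, if the wrist force passes 120 N, or if a joint passes its speed limit or range.

## Working session

There is one attempt and no reset: what is moved stays moved. The work goes in short steps, Python scripts to look and compute and a shell command to move; the robot and the scene stay as the last step left them, time stands still between calls to the robot, and variables do not carry over. Pictures are saved under pics/ and viewed, at most 10 in all, crops included, and the job is handed in when it is done.

```bash
ls; mkdir -p pics
python3 - <<'E'
from cell import robot
import cv2,numpy as np
for n in("scene","side","wrist"):
    c=robot.read_camera(n); cv2.imwrite(f"pics/{n}0.png",c["image"][:,:,::-1])
    np.savez(f"pics/{n}0.npz",**c)
    print(n,c["fx"],c["fy"],c["cx"],c["cy"],np.round(c["pose"],3).tolist())
print(robot.observe())
E
```

```text
cell.py
drive.py
pics
scene 534.1491340279499 534.1491340279499 315.6532223920343 241.08754238851765 [[-0.75, -0.502, 0.431, 0.131], [-0.661, 0.565, -0.493, 0.313], [0.004, -0.655, -0.756, 0.843], [0.0, 0.0, 0.0, 1.0]]
side 497.0978025263022 497.0978025263022 324.63008753382377 235.30510848438675 [[0.929, -0.165, 0.332, 0.167], [-0.371, -0.406, 0.835, -1.112], [-0.003, -0.899, -0.438, 0.593], [0.0, 0.0, 0.0, 1.0]]
wrist 374.3135151586896 374.3135151586896 314.0374597244652 235.35333172740448 [[0.399, 0.882, 0.252, 0.142], [0.917, -0.383, -0.11, 0.511], [-0.001, 0.275, -0.961, 0.384], [0.0, 0.0, 0.0, 1.0]]
{'time': 0.15, 'qpos': array([ 1.01400228e+00,  3.42551271e-01,  1.52474443e+00, -8.75901731e-06,
        1.27536576e+00, -1.46024573e-01]), 'qvel': array([ 0.00137443, -0.00417661, -0.00298059,  0.00142185, -0.00160991,
       -0.00047311]), 'joint_efforts': array([ 1.32222613e-03, -4.31467295e+01, -2.44352800e+01,  7.17203412e-02,
        5.37502707e-02, -7.74908926e-05]), 'tool_pos': array([0.20958903, 0.48126016, 0.40422898]), 'tool_rot': array([-3.14053401e+00, -1.47229723e-04,  2.73082566e+00]), 'contact_force': array([ 0.42552911, -0.84766939, -0.27715103]), 'torque': array([-0.05806933,  0.02327   ,  0.00580867]), 'grip_force': 0.0, 'opening': 0.0916915316851147}
```
View pics/scene0.png

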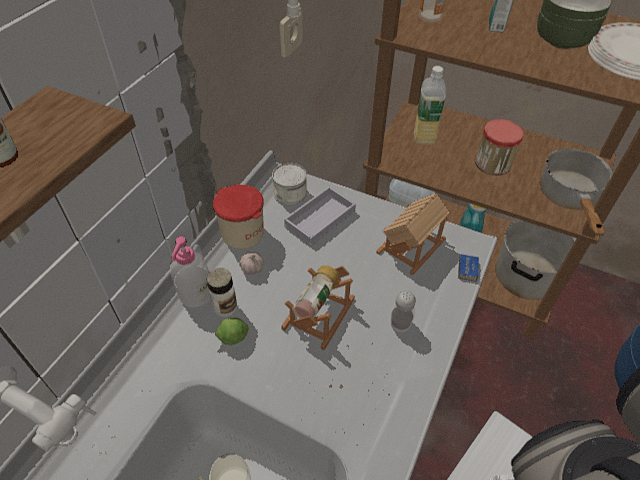

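View pics/side0.png

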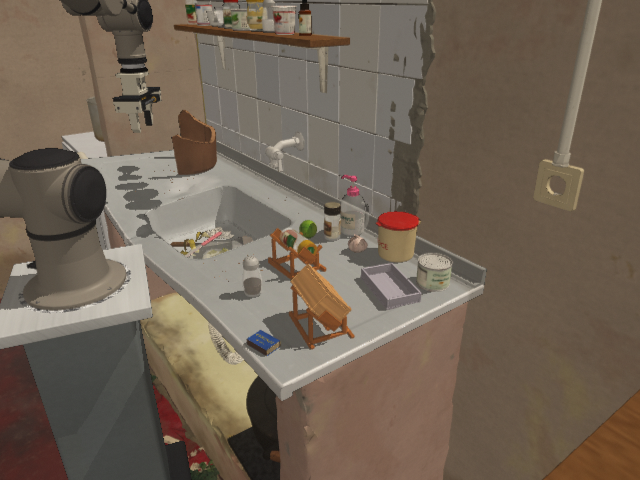

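Scene view: the box is at about (415,225), the jar rack (320,300), the tray (320,217) and the salt shaker (403,310). Side view: the box is at (322,295), the jar (297,247) and the tray (392,285). I'll enlarge both to pick exact pixels.

Run:
```python
import cv2
for n,(x0,y0,x1,y1) in {"scene":(270,180,470,330+16),"side":(255,210,455,350)}.items():
    im=cv2.imread(f"pics/{n}0.png")[y0:y1,x0:x1]
    im=cv2.resize(im,None,fx=3.6,fy=3.6,interpolation=cv2.INTER_CUBIC)
    for v in range(x0,x1,20): cv2.putText(im,str(v),(int((v-x0)*3.6),9),0,.35,(0,0,255)); cv2.line(im,(int((v-x0)*3.6),0),(int((v-x0)*3.6),im.shape[0]),(160,160,0),1)
    for v in range(y0,y1,20): cv2.putText(im,str(v),(0,int((v-y0)*3.6)+4),0,.35,(0,0,255)); cv2.line(im,(0,int((v-y0)*3.6)),(im.shape[1],int((v-y0)*3.6)),(160,160,0),1)
    cv2.imwrite(f"pics/{n}_c.png",im)
```

View pics/scene_c.png

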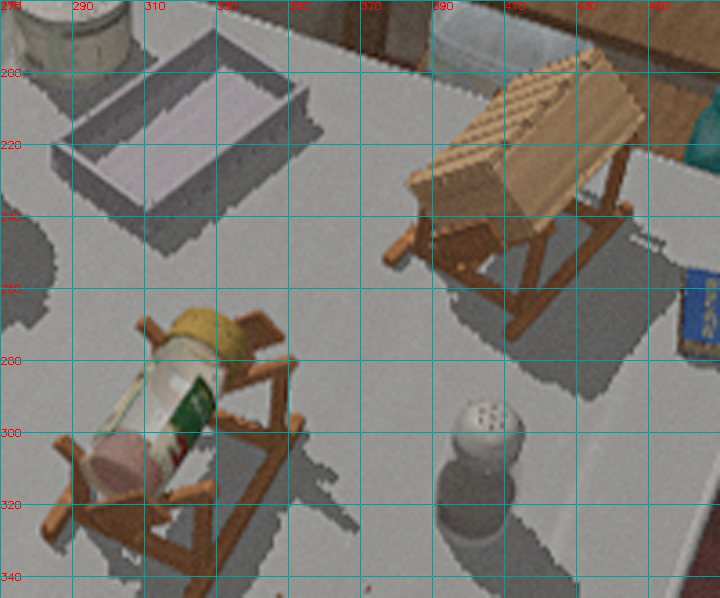

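View pics/side_c.png

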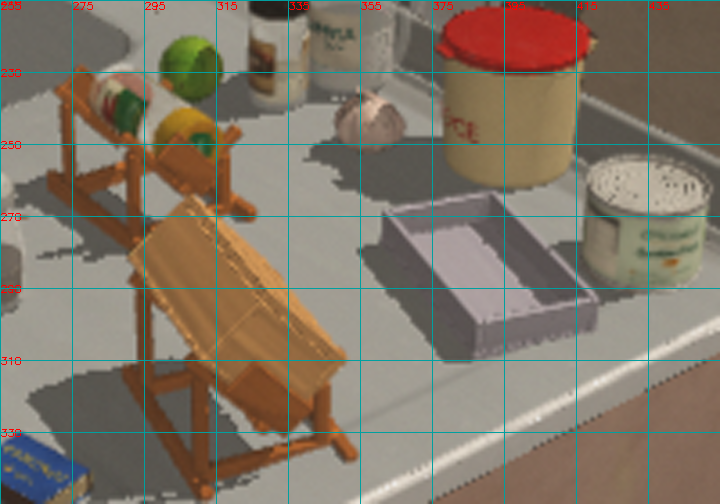

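Scene crop: the tray rim, the box's upper (-x) face and the jar are clear. Side crop: the tray rim and jar cap are clear, but the box corners are ambiguous. I'll triangulate a first estimate, then look from the wrist.

```bash
cat > h.py <<'E'
import numpy as np,cv2
from scipy.spatial.transform import Rotation as R
def ray(c,p):
    P=c["pose"]; d=P[:3,:3]@[(p[0]-c["cx"])/c["fx"],(p[1]-c["cy"])/c["fy"],1]; return P[:3,3],d/np.linalg.norm(d)
def plane(c,p,z):
    o,d=ray(c,p); return o+d*(z-o[2])/d[2]
def tri(*cps):
    A=np.zeros((3,3));b=np.zeros(3);rs=[ray(c,p) for c,p in cps]
    for o,d in rs: M=np.eye(3)-np.outer(d,d);A+=M;b+=M@o
    x=np.linalg.solve(A,b); return x,max(np.linalg.norm((np.eye(3)-np.outer(d,d))@(x-o)) for o,d in rs)
load=lambda n:dict(np.load(f"pics/{n}.npz"))
E
python3 - <<'E'
from h import *
np.set_printoptions(precision=4,suppress=True)
s,d=load("scene0"),load("side0")
S=lambda u,v:(270+u/3.6,180+v/3.6); D=lambda u,v:(255+u/3.6,210+v/3.6)
a=[plane(s,S(*p),.026) for p in [(213,28),(308,93),(147,212),(52,145)]]
b=[plane(d,D(*p),.026) for p in [(383,212),(490,193),(597,297),(475,320)]]
print("tray",np.array(a),np.mean(a,0));print(np.array(b),np.mean(b,0))
print("tri",tri((s,S(52,145)),(d,D(490,193))),tri((s,S(147,212)),(d,D(383,212))),tri((s,S(213,28)),(d,D(597,297))),tri((s,S(308,93)),(d,D(475,320))))
print("box -x face lid/bottom +y, z.10:",[plane(s,S(*p),.115) for p in [(500,178),(592,50),(643,120),(545,232)]])
print("box corner tri",tri((s,S(545,232)),(d,D(130,258))),tri((s,S(500,178)),(d,D(195,198))),tri((s,S(592,50)),(d,D(270,298))),tri((s,S(643,120)),(d,D(215,362))))
print("jar cap end",plane(s,S(212,340),.06),"foot",plane(s,S(125,465),.06), tri((s,S(212,340)),(d,D(187,133))))
print("rack rails full",[plane(s,S(*p),0.004) for p in [(385,258),(515,335),(628,210)]],"jar",[plane(s,S(*p),0.004) for p in [(48,535),(190,595),(298,422)]])
print("shaker",plane(s,S(475,535),0),"garlic",plane(s,(251,270),0.0),"lime",plane(s,(232,340),0))
E
```

```text
tray [[ 0.6788 -0.3579  0.026 ]
 [ 0.5999 -0.3528  0.026 ]
 [ 0.609  -0.2186  0.026 ]
 [ 0.6848 -0.2206  0.026 ]] [ 0.6431 -0.2875  0.026 ]
[[ 0.6093 -0.2253  0.026 ]
 [ 0.6841 -0.229   0.026 ]
 [ 0.6821 -0.3623  0.026 ]
 [ 0.6045 -0.3571  0.026 ]] [ 0.645  -0.2934  0.026 ]
tri (array([ 0.6875, -0.2231,  0.0222]), np.float64(8.3556618522905e-05)) (array([ 0.6112, -0.2208,  0.0229]), np.float64(0.00040239744154609957)) (array([ 0.682 , -0.3605,  0.0239]), np.float64(0.0015171119849541215)) (array([ 0.6035, -0.3556,  0.0239]), np.float64(0.002098825546942949))
box -x face lid/bottom +y, z.10: [array([ 0.4373, -0.2978,  0.115 ]), array([ 0.4539, -0.4085,  0.115 ]), array([ 0.4048, -0.3817,  0.115 ]), array([ 0.3996, -0.2827,  0.115 ])]
box corner tri (array([ 0.4131, -0.3093,  0.0832]), np.float64(0.0016842832516369309)) (array([ 0.4476, -0.3062,  0.1086]), np.float64(0.007001210688945738)) (array([ 0.4553, -0.4129,  0.1102]), np.float64(0.0007282151196643023)) (array([ 0.421 , -0.416 ,  0.0804]), np.float64(0.0030374694320326866))
jar cap end [ 0.5063 -0.1537  0.06  ] foot [ 0.4885 -0.0678  0.06  ] (array([ 0.5043, -0.1502,  0.0664]), np.float64(0.0008961193819164467))
rack rails full [array([ 0.4976, -0.2968,  0.004 ]), array([ 0.4108, -0.3002,  0.004 ]), array([ 0.4139, -0.4195,  0.004 ])] jar [array([ 0.5148, -0.0379,  0.004 ]), array([ 0.4386, -0.0595,  0.004 ]), array([ 0.4637, -0.1758,  0.004 ])]
shaker [ 0.3541 -0.1835  0.    ] garlic [ 0.6586 -0.0948  0.    ] lime [0.5694 0.0389 0.    ]
```

The estimates agree: tray (0.644,-0.290), rack_full about (0.457,-0.361) with a small yaw, rack_jar about (0.497,-0.109) with yaw about 12°. The shaker is at (0.354,-0.18). Next I'll move the wrist camera over the racks.

```bash
python3 drive.py '[[[-0.0288,-0.0287,-0.001],[0,0,0]],[[-0.0288,-0.0287,-0.001],[0,0,0]],[[-0.0288,-0.0287,-0.001],[0,0,0]],[[-0.0288,-0.0287,-0.001],[0,0,0]],[[-0.0288,-0.0287,-0.001],[0,0,0]],[[-0.0288,-0.0287,-0.001],[0,0,0]],[[-0.0288,-0.0287,-0.001],[0,0,0]],[[-0.0288,-0.0287,-0.001],[0,0,0]]]' 0.092
python3 drive.py '[[[-0.0288,-0.0287,-0.001],[0,0,0]],[[-0.0288,-0.0287,-0.001],[0,0,0]],[[-0.0288,-0.0287,-0.001],[0,0,0]],[[-0.0288,-0.0287,-0.001],[0,0,0]],[[-0.0288,-0.0287,-0.001],[0,0,0]],[[-0.0288,-0.0287,-0.001],[0,0,0]],[[-0.0288,-0.0287,-0.001],[0,0,0]],[[-0.0288,-0.0287,-0.001],[0,0,0]]]'
python3 drive.py '[[[0,0,0],[0,0,0.119]],[[0,0,0],[0,0,0.119]],[[0,0,0],[0,0,0.119]],[[0,0,0],[0,0,0.119]],[[0,0,0],[0,0,0.119]],[[0,0,0],[0,0,0.119]],[[0,0,0],[0,0,0.119]],[[0,0,0],[0,0,0.119]]]'
python3 drive.py '[[[0,0,0],[0,0,0]],[[0,0,0],[0,0,0]],[[0,0,0],[0,0,0]]]'
python3 - <<'E'
from cell import robot
import cv2,numpy as np
c=robot.read_camera("wrist"); cv2.imwrite("pics/w1.png",c["image"][:,:,::-1]); np.savez("pics/w1.npz",**c)
print(np.round(c["pose"],3).tolist()); print(robot.observe()["qpos"])
E
```

```text
time: 0.82
tool_pos: [0.3292, 0.177, 0.4128]
tool_rot: [3.141, 0.0, 2.731]
contact_force: [2.2, -0.0, -0.0]
opening: 0.0921
grip_force: 0.0
time: 1.48
tool_pos: [0.4489, -0.1258, 0.4206]
tool_rot: [3.141, -0.0, 2.73]
contact_force: [1.2, 0.8, 0.7]
opening: 0.0918
grip_force: 0.0
time: 2.15
tool_pos: [0.4486, -0.1237, 0.4205]
tool_rot: [-3.141, -0.0, 1.773]
contact_force: [-0.1, -0.2, -0.2]
opening: 0.0917
grip_force: 0.0
time: 2.4
tool_pos: [0.4487, -0.1237, 0.4206]
tool_rot: [-3.141, -0.0, 1.782]
contact_force: [-0.1, -0.2, -0.4]
opening: 0.0913
grip_force: 0.0
[[0.978, 0.202, 0.058, 0.434], [0.21, -0.94, -0.269, -0.051], [-0.0, 0.275, -0.962, 0.401], [0.0, 0.0, 0.0, 1.0]]
[-4.33851532e-01  2.19214427e-01  1.65062226e+00  6.26882996e-05
  1.27196229e+00 -6.44722796e-01]
```

View pics/w1.png

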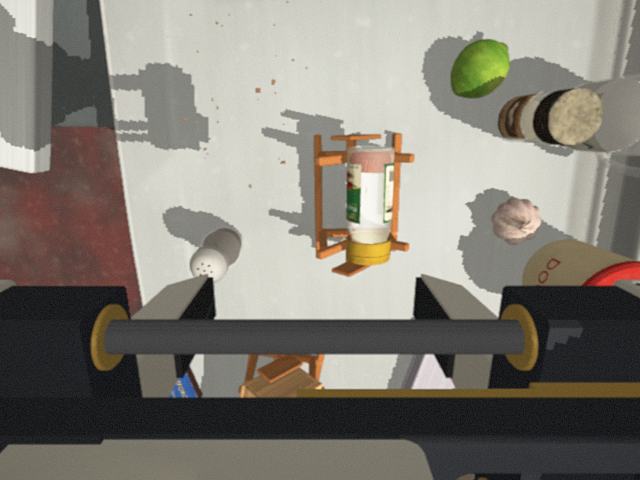

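The wrist view is aligned with the jar rack (yaw about 12°). The rails are at u≈318 and 397, the jar at (369,205), and the garlic, lime and shaker are clear. I'll take further views down the line for parallax and for the box.

```bash
cat > cap.py <<'E'
import sys,cv2,numpy as np
from cell import robot
for n in sys.argv[2:]:
    c=robot.read_camera(n); k=sys.argv[1]+n[0]; cv2.imwrite(f"pics/{k}.png",c["image"][:,:,::-1]); np.savez(f"pics/{k}.npz",**c)
E
python3 drive.py '[[[-0.04,0,0],[0,0,0]],[[-0.04,0,0],[0,0,0]],[[0,0,0],[0,0,0]],[[0,0,0],[0,0,0]],[[0,0,0],[0,0,0]]]' >/dev/null; python3 cap.py a wrist
python3 drive.py '[[[-0.04,-0.01,0],[0,0,0]],[[-0.04,-0.01,0],[0,0,0]],[[-0.02,-0.01,0],[0,0,0]],[[0,0,0],[0,0,0]],[[0,0,0],[0,0,0]],[[0,0,0],[0,0,0]]]' >/dev/null; python3 cap.py b wrist
python3 drive.py '[[[-0.03,-0.02,0],[0,0,0]],[[-0.03,0,0],[0,0,0]],[[-0.03,0,0],[0,0,0]],[[0,0,0],[0,0,0]],[[0,0,0],[0,0,0]],[[0,0,0],[0,0,0]]]'; python3 cap.py c wrist
python3 - <<'E'
import cv2,numpy as np
J=cv2.imread("pics/aw.png")[0:240,240:480]; B=cv2.imread("pics/bw.png")[20:320,150:450]; C=cv2.imread("pics/cw.png")[20:320,150:450]
def g(im,x0,y0,s):
    im=cv2.resize(im,None,fx=s,fy=s,interpolation=cv2.INTER_CUBIC)
    for v in range(0,300,20):
        k=int(v*s); cv2.line(im,(k,0),(k,im.shape[0]),(160,160,0),1); cv2.line(im,(0,k),(im.shape[1],k),(160,160,0),1)
        cv2.putText(im,str(x0+v),(k,9),0,.33,(0,0,255)); cv2.putText(im,str(y0+v),(0,k+4),0,.33,(0,0,255))
    return im
cv2.imwrite("pics/bc.png",np.hstack([g(cv2.imread("pics/bw.png")[150:320,150:350],150,150,2),g(cv2.imread("pics/cw.png")[60:230,150:350],150,60,2)]))
W=cv2.imread("pics/w1.png")[110:300,270:440]; A=cv2.imread("pics/aw.png")[20:210,270:440]
cv2.imwrite("pics/wa.png",np.hstack([g(W,270,110,2.3),g(A,270,20,2.3)]))
E
```

```text
time: 3.97
tool_pos: [0.4559, -0.3967, 0.4206]
tool_rot: [-3.142, -0.001, 1.78]
contact_force: [-0.7, 0.1, -0.6]
opening: 0.0917
grip_force: 0.0
```

View pics/bc.png

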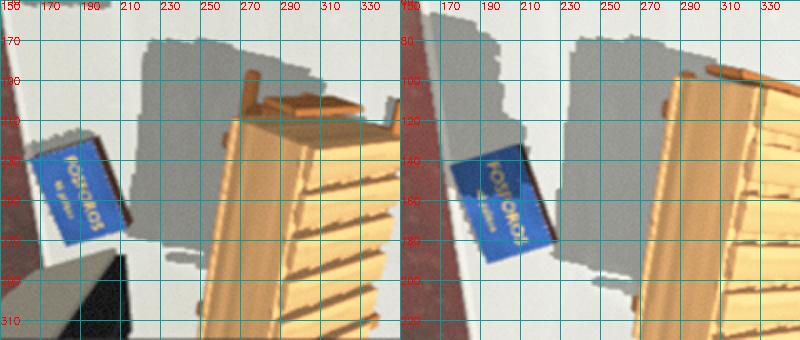

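View pics/wa.png

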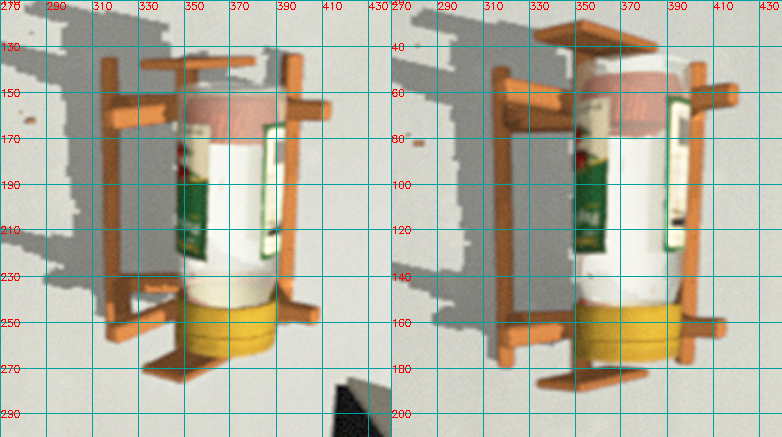

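I see the box's +y corners in both frames: bw (267.5,209) and (307.5,224), cw (286,97.5) and (326,101). The jar's edges and rail ends are readable in both w1 and aw. I need the full cw frame for the box's -y corners.

Run:
```python
import cv2
im=cv2.imread("pics/cw.png")[60:360,230:530]; s=2
im=cv2.resize(im,None,fx=s,fy=s,interpolation=cv2.INTER_CUBIC)
for v in range(0,300,20):
    k=v*s; cv2.line(im,(k,0),(k,600),(160,160,0),1); cv2.line(im,(0,k),(600,k),(160,160,0),1)
    cv2.putText(im,str(230+v),(k,9),0,.33,(0,0,255)); cv2.putText(im,str(60+v),(0,k+4),0,.33,(0,0,255))
cv2.imwrite("pics/cfull.png",im)
from h import *
np.set_printoptions(precision=4,suppress=True)
w,a,b,c=[load(k) for k in("w1","aw","bw","cw")]
P=lambda u,v:(270+u/2.3,110+v/2.3); A=lambda u,v:(270+(u-391)/2.3,20+v/2.3)
print("railends w",[plane(w,P(*p),.008) for p in [(110,57),(294,53),(117,342)]])
print("railends a",[plane(a,A(*p),.008) for p in [(500,68),(698,63),(506,367),(685,363)]])
print("box lid corner",tri((b,(307.5,224)),(c,(326,101))),"bottom corner",tri((b,(267.5,209)),(c,(286,97.5))))
for k,(cam,l,r,f,e) in dict(w=(w,P(178,190),P(278,190),P(232,85),P(228,357)),a=(a,A(575,190),A(687,190),A(632,55),A(628,362))).items():
    print(k,"jar axis pt z.06",(plane(cam,l,.06)+plane(cam,r,.06))/2,"ends",plane(cam,f,.06),plane(cam,e,.06))
print("cap/glass boundary centre tri",tri((w,P(231,303)),(a,A(629,305))), "left edge label",tri((w,P(178,257)),(a,A(575,250))))
```

```text
railends w [array([ 0.4389, -0.0564,  0.008 ]), array([ 0.5178, -0.0377,  0.008 ]), array([ 0.4706, -0.1857,  0.008 ])]
railends a [array([ 0.4383, -0.0575,  0.008 ]), array([ 0.5183, -0.0386,  0.008 ]), array([ 0.467 , -0.1781,  0.008 ]), array([ 0.5462, -0.1594,  0.008 ])]
box lid corner (array([ 0.4488, -0.3034,  0.1173]), np.float64(0.00316810933360579)) bottom corner (array([ 0.4157, -0.3054,  0.0856]), np.float64(0.0011057095039134403))
w jar axis pt z.06 [ 0.4952 -0.0959  0.06  ] ends [ 0.4865 -0.056   0.06  ] [ 0.5129 -0.1646  0.06  ]
a jar axis pt z.06 [ 0.4966 -0.0975  0.06  ] ends [ 0.4854 -0.053   0.06  ] [ 0.5115 -0.1597  0.06  ]
cap/glass boundary centre tri (array([ 0.5048, -0.1379,  0.073 ]), np.float64(0.0005655168661791787)) left edge label (array([ 0.4797, -0.1231,  0.0768]), np.float64(7.551051171733992e-05))
```

View pics/cfull.png

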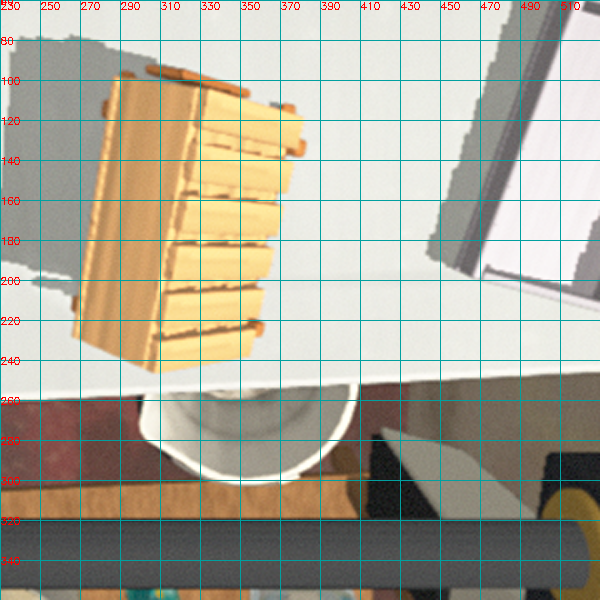

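The frame shows the box's -x face at (288.5,97.5), (331,100), (306.5,246) and (267.5,228.5), standing free, with the tray to the right. The jar rack comes out as centre (0.4925,-0.1084), yaw 0.23, with rail width 82 mm and length 124 mm, which match the text. The jar axis agrees too.

Run:
```python
from h import *
np.set_printoptions(precision=4,suppress=True)
c=load("cw"); C=lambda u,v:(230+u/2,60+v/2)
bp,bm=plane(c,C(117,75),.0837),plane(c,C(75,337),.0837)
lp,lm=plane(c,C(202,80),.116),plane(c,C(153,372),.116)
for p,m,off in((bp,bm,.0417),(lp,lm,.0034)):
    d=p-m; yaw=np.arctan2(-d[0],d[1]); mid=(p+m)/2
    print(p,m,"len",np.linalg.norm(d),"yaw",yaw,"centre",mid+off*np.array([np.cos(yaw),np.sin(yaw),0]))
```

```text
[ 0.4164 -0.3049  0.0837] [ 0.4189 -0.4149  0.0837] len 0.11001767676336793 yaw 0.023191554693822662 centre [ 0.4593 -0.3589  0.0837]
[ 0.4491 -0.3021  0.116 ] [ 0.4542 -0.4134  0.116 ] len 0.11135692269120159 yaw 0.04589390210621876 centre [ 0.455  -0.3576  0.116 ]
```

```bash
python3 drive.py '[[[0.0343,0.0127,0],[0,0,-0.02]],[[0.0343,0.0127,0],[0,0,0]],[[0.0343,0.0127,0],[0,0,0]],[[0.0343,0.0127,0],[0,0,0]],[[0.0344,0.0127,0],[0,0,0]],[[0.0344,0.0128,0],[0,0,0]],[[0.0344,0.0128,0],[0,0,0]],[[0.0344,0.0128,0],[0,0,0]]]'
python3 drive.py '[[[0,0,0.03],[0,0,0]],[[0,0,0.03],[0,0,0]],[[0,0,0.03],[0,0,0]],[[0,0,0.03],[0,0,0]],[[0,0,0],[0,0,0]],[[0,0,0],[0,0,0]],[[0,0,0],[0,0,0]]]'
```

```text
time: 4.68
tool_pos: [0.4926, -0.1044, 0.4213]
tool_rot: [3.141, 0.0, 1.8]
contact_force: [0.6, 0.9, -0.2]
opening: 0.0919
grip_force: 0.0
time: 5.27
tool_pos: [0.4938, -0.1072, 0.3026]
tool_rot: [3.139, 0.001, 1.8]
contact_force: [0.3, 0.4, 0.9]
opening: 0.0922
grip_force: 0.0
```

```bash
python3 drive.py '[[[-0.001,0.0046,0.025],[0,0,0]],[[0,0,0.025],[0,0,0]],[[0,0,0.0236],[0,0,0]],[[0,0,0],[0,0,0]],[[0,0,0],[0,0,0]]]'
python3 drive.py '[[[0,0,0],[0,0,0]],[[0,0,0],[0,0,0]],[[0,0,0],[0,0,0]],[[0,0,0],[0,0,0]],[[0,0,0],[0,0,0]],[[0,0,0],[0,0,0]]]' 0.03 20
```

```text
time: 5.68
tool_pos: [0.4986, -0.1076, 0.2284]
tool_rot: [3.141, 0.0, 1.799]
contact_force: [0.3, -0.2, 1.2]
opening: 0.0914
grip_force: 0.0
time: 6.18
tool_pos: [0.4982, -0.1075, 0.2275]
tool_rot: [3.141, 0.0, 1.799]
contact_force: [0.8, -0.2, -0.3]
opening: 0.0567
grip_force: 0.0
```

```bash
python3 drive.py '[[[0,0,0],[0,0,0]],[[0,0,0],[0,0,0]],[[0,0,0],[0,0,0]],[[0,0,0],[0,0,0]]]'
python3 drive.py '[[[0,0,-0.02],[0,0,0]],[[0,0,-0.03],[0,0,0]],[[0,0,-0.03],[0,0,0]],[[0,0,-0.03],[0,0,0]],[[0,0,-0.01],[0,0,0]],[[0,0,0],[0,0,0]]]'
python3 drive.py '[[[-0.0352,0.0169,0],[0,0,0]],[[-0.0352,0.0169,0],[0,0,0]],[[-0.0352,0.0169,0],[0,0,0]],[[-0.0352,0.0169,0],[0,0,0]],[[-0.0352,0.0169,0],[0,0,0]],[[-0.0352,0.0169,0],[0,0,0]],[[0,0,0],[0,0,0]],[[0,0,0],[0,0,0]]]'
python3 drive.py '[[[0,0,0],[0,0,0.09]],[[0,0,0],[0,0,0.09]],[[0,0,0],[0,0,0.09]],[[0,0,0],[0,0,0]],[[0,0,0],[0,0,0]]]'; python3 cap.py d scene side
```

```text
time: 6.52
tool_pos: [0.4975, -0.1076, 0.227]
tool_rot: [-3.14, -0.001, 1.799]
contact_force: [-5.4, -2.2, 3.4]
opening: 0.0396
grip_force: 20.0
time: 7.02
tool_pos: [0.4988, -0.1076, 0.3495]
tool_rot: [3.136, 0.003, 1.799]
contact_force: [0.3, 1.5, -1.7]
opening: 0.04
grip_force: 20.0
time: 7.68
tool_pos: [0.645, -0.292, 0.3418]
tool_rot: [-3.137, -0.004, 1.797]
contact_force: [0.1, 0.5, -1.4]
opening: 0.0397
grip_force: 20.0
time: 8.1
tool_pos: [0.6443, -0.2893, 0.3463]
tool_rot: [-3.14, -0.001, 1.532]
contact_force: [1.3, -0.1, -1.4]
opening: 0.0396
grip_force: 20.0
```

```bash
python3 drive.py '[[[0,0,0.03],[0,0,0]],[[0,0,0.03],[0,0,0]],[[0,0,0.03],[0,0,0]],[[0,0,0.03],[0,0,0]],[[0,0,0.015],[0,0,0]],[[0,0,0.004],[0,0,0]],[[0,0,0],[0,0,0]]]'
python3 drive.py '[[[0,0,0],[0,0,0]],[[0,0,0],[0,0,0]],[[0,0,0],[0,0,0]],[[0,0,0],[0,0,0]],[[0,0,0],[0,0,0]]]' 0.085
python3 drive.py '[[[0,0,-0.02],[0,0,0]],[[0,0,-0.03],[0,0,0]],[[0,0,-0.03],[0,0,0]],[[0,0,-0.03],[0,0,0]],[[0,0,-0.03],[0,0,0]]]'
python3 cap.py e scene side
python3 - <<'E'
from h import *
np.set_printoptions(precision=4,suppress=True)
for k in("es","ed"):
    pass
E
ls pics
```

```text
time: 8.78
tool_pos: [0.6443, -0.2899, 0.2067]
tool_rot: [-3.139, -0.001, 1.53]
contact_force: [-0.6, -0.0, -1.0]
opening: 0.0395
grip_force: 20.0
time: 9.2
tool_pos: [0.6448, -0.2904, 0.2093]
tool_rot: [3.14, 0.001, 1.529]
contact_force: [0.9, 0.6, -0.8]
opening: 0.0687
grip_force: 0.0
time: 9.62
tool_pos: [0.6444, -0.2902, 0.35]
tool_rot: [3.141, 0.0, 1.529]
contact_force: [0.8, -1.3, -0.4]
opening: 0.0851
grip_force: 0.0
aw.npz
aw.png
bc.png
bw.npz
bw.png
cfull.png
cw.npz
cw.png
ds.npz
ds.png
es.npz
es.png
scene0.npz
scene0.png
scene_c.png
side0.npz
side0.png
side_c.png
w1.npz
w1.png
wa.png
wrist0.npz
wrist0.png
```

Run:
```python
from h import *
from cell import robot
np.set_printoptions(precision=4,suppress=True)
for nm in ("scene","side"):
    c=robot.read_camera(nm); hsv=cv2.cvtColor(c["image"],cv2.COLOR_RGB2HSV)
    m=cv2.inRange(hsv,(19,150,90),(30,255,255)); n,l,st,ct=cv2.connectedComponentsWithStats(m)
    print(nm,[(st[i,4],ct[i],plane(c,ct[i],.03)) for i in range(1,n) if st[i,4]>25 and plane(c,ct[i],.03)[0]<.9 and abs(plane(c,ct[i],.03)[1])<.5])
print(robot.observe()["qpos"])
```

```text
scene []
side [(np.int32(32), array([191.4375, 243.    ]), array([0.2674, 0.0466, 0.03  ])), (np.int32(117), array([394.2393, 284.1368]), array([ 0.6432, -0.3175,  0.03  ]))]
[-0.5314  0.7274  1.0171  0.0001  1.3946 -0.4895]
```

```bash
python3 drive.py '[[[-0.0107,-0.0389,-0.001],[0,0,0]],[[-0.0107,-0.0389,-0.001],[0,0,0]],[[-0.0107,-0.0389,-0.001],[0,0,0]],[[-0.0107,-0.0389,-0.001],[0,0,0]],[[-0.0107,-0.0389,-0.001],[0,0,0]],[[-0.0107,-0.0389,-0.001],[0,0,0]],[[-0.0107,-0.0389,-0.001],[0,0,0]],[[-0.0107,-0.0389,-0.001],[0,0,0]]]' 0.074
python3 drive.py '[[[0,0,0],[0,0,-0.077]],[[0,0,0],[-0.12,0,0]],[[0,0,0],[-0.12,0,0]],[[0,0,0],[0,0,0]],[[0,0,0],[0,0,0]]]'
python3 -c "
from cell import robot; print(robot.observe()['qpos'])"
```

```text
time: 10.48
tool_pos: [0.328, -0.3623, 0.3548]
tool_rot: [-3.14, -0.002, 1.529]
contact_force: [0.7, -1.3, -0.6]
opening: 0.0741
grip_force: 0.0
time: 10.9
tool_pos: [0.3293, -0.3627, 0.3551]
tool_rot: [2.906, -0.002, 1.604]
contact_force: [0.3, 0.0, -0.1]
opening: 0.0741
grip_force: 0.0
[-1.05055377  0.29583724  1.75251504  0.24940261  0.99781432 -1.20959921]
```

```bash
python3 drive.py '[[[0,0,0],[-0.1145,0,0]],[[0,0,0],[-0.1145,0,0]],[[0,0,0],[-0.1145,0,0]],[[0,0,0],[-0.1145,0,0]],[[0,0,0],[0,0,0]],[[0,0,0],[0,0,0]]]'
python3 - <<'E'
from cell import robot
from h import *
o=robot.observe(); print(o["qpos"]); T=R.from_euler("xyz",o["tool_rot"]).as_matrix(); print(T.round(3))
for back in (.07,0): 
    zt=np.array([.6426,.0225,-.766]); t=np.array([.457,-.3585,.073])-(.162+back)*zt
    print(t, T.T@(t-o["tool_pos"]))
E
```

```text
time: 11.4
tool_pos: [0.33, -0.3625, 0.3552]
tool_rot: [2.45, -0.003, 1.607]
contact_force: [1.0, -0.6, -0.4]
opening: 0.0739
grip_force: 0.0
[-1.16453807  0.27831009  1.87137539  0.85351547  0.91147513 -1.71588565]
[[-0.036  0.77   0.637]
 [ 0.999  0.026  0.025]
 [ 0.003  0.638 -0.77 ]]
[ 0.3079168 -0.36372    0.250712 ] [-0.00074251 -0.08361824  0.06634733]
[ 0.3528988 -0.362145   0.197092 ] [-0.00096189 -0.08316637  0.13635242]
```

```bash
python3 drive.py '[[[0,-0.03,0.02],[0,0,0]],[[-0.0008,-0.03,0.02],[0,0,0]],[[0,-0.0236,0.026],[0,0,0]],[[0,0,0],[0,0,0]],[[0,0,0],[0,0,0]],[[0,0,0],[0,0,0]]]'
python3 - <<'E'
from cell import robot
from h import *
o=robot.observe(); print(o["qpos"]); T=R.from_euler("xyz",o["tool_rot"]).as_matrix(); p=o["tool_pos"]
zt=np.array([.6426,.0225,-.766]); t=np.array([.457,-.3585,.073])-.162*zt; print(T.T@(t-p), T[:,2])
c=robot.read_camera("wrist"); im=c["image"][:,:,::-1].copy()
for y in (-.04,.04):
  for z in(.159,.178):
    q=p+T@[0,y,z]; q=np.linalg.inv(c["pose"])@[*q,1]; print(c["fx"]*q[0]/q[2]+c["cx"],c["fy"]*q[1]/q[2]+c["cy"])
cv2.imwrite("pics/pre.png",im); np.savez("pics/pre.npz",**c)
E
```

```text
time: 11.9
tool_pos: [0.3094, -0.3647, 0.2532]
tool_rot: [2.444, 0.001, 1.608]
contact_force: [0.1, -0.5, -0.1]
opening: 0.0739
grip_force: 0.0
[-1.21234607  0.43632343  2.00944073  1.06798156  0.76898437 -2.07847465]
[ 0.00099244 -0.00260909  0.07097528] [ 0.64197942  0.02325629 -0.76636908]
214.6394679598687 316.0686071331618
225.19079628835163 296.1438502778123
409.34038209705557 316.0585975211724
399.2199354772572 296.1352660962275
```

View pics/pre.png

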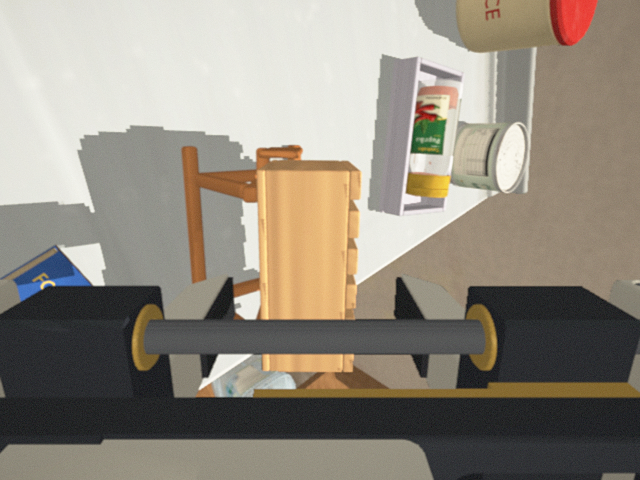

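The picture shows the jar lying in the tray (430,140). The box edge runs u 260–357 between finger tips at about 225 and 399, about 2 mm low, which matches the computed dy of -2.6 mm. Inserting now.

```bash
python3 drive.py '[[[0.001,-0.0024,0],[0,0,0]],[[0,0,0.015],[0,0,0]],[[0,0,0.015],[0,0,0]],[[0,0,0.015],[0,0,0]],[[0,0,0],[0,0,0]]]'
python3 drive.py '[[[0,0,0.01],[0,0,0]],[[0,0,0.01],[0,0,0]],[[0,0,0.006],[0,0,0]],[[0,0,0],[0,0,0]],[[0,0,0],[0,0,0]]]'
python3 - <<'E'
from cell import robot
from h import *
o=robot.observe(); print(o["qpos"]); T=R.from_euler("xyz",o["tool_rot"]).as_matrix(); p=o["tool_pos"]
zt=np.array([.6426,.0225,-.766]); t=np.array([.457,-.3585,.073])-.162*zt; print(T.T@(t-p), T[:,2])
E
```

```text
time: 12.37
tool_pos: [0.3365, -0.3621, 0.2158]
tool_rot: [2.443, 0.0, 1.608]
contact_force: [-0.0, 0.8, 0.2]
opening: 0.0742
grip_force: 0.0
time: 12.78
tool_pos: [0.3524, -0.3617, 0.1957]
tool_rot: [2.444, -0.0, 1.606]
contact_force: [-0.1, -0.6, 0.2]
opening: 0.0742
grip_force: 0.0
[-1.11817601  0.57687138  1.99132663  1.24710449  0.66855154 -2.21301448]
[-0.00046528  0.00125041 -0.00071167] [ 0.64222296  0.02310847 -0.76616948]
```

```bash
python3 drive.py '[[[0,0,0],[0,0,0]],[[0,0,0],[0,0,0]],[[0,0,0],[0,0,0]],[[0,0,0],[0,0,0]],[[0,0,0],[0,0,0]],[[0,0,0],[0,0,0]],[[0,0,0],[0,0,0]],[[0,0,0],[0,0,0]]]' 0.04 40
```

```text
time: 13.45
tool_pos: [0.3525, -0.3619, 0.1963]
tool_rot: [2.442, 0.0, 1.606]
contact_force: [2.1, -0.3, 5.8]
opening: 0.0498
grip_force: 40.0
```

```bash
python3 drive.py '[[[0,0.002,-0.006],[0,0,0]],[[0,0,-0.012],[0,0,0]],[[0,0,-0.015],[0,0,0]],[[0,0,-0.018],[0,0,0]],[[0,0,-0.018],[0,0,0]],[[0,0,-0.01],[0,0,0]],[[0,0,0],[0,0,0]]]'
python3 drive.py '[[[0,0.015,-0.01],[0,0,0]],[[0,0.02,-0.015],[0,0,0]],[[0,0.02,-0.015],[0,0,0]],[[0,0.02,-0.015],[0,0,0]],[[0,0.01,-0.005],[0,0,0]],[[0,0,0],[0,0,0]],[[0,0,0],[0,0,0]]]'
python3 -c "
from cell import robot; print(robot.observe()['qpos'])"
```

```text
time: 14.03
tool_pos: [0.3021, -0.3638, 0.2586]
tool_rot: [2.444, 0.002, 1.605]
contact_force: [-0.1, -0.3, -3.8]
opening: 0.0498
grip_force: 39.9
time: 14.62
tool_pos: [0.3297, -0.3622, 0.3574]
tool_rot: [2.444, -0.0, 1.607]
contact_force: [-0.7, 0.5, -4.0]
opening: 0.0498
grip_force: 39.9
[-1.16568965  0.27420472  1.87126457  0.8580555   0.91374509 -1.71896362]
```

```bash
for i in 1; do
python3 drive.py '[[[0,0,0],[0,0,0.04]],[[0,0,0],[0,0,0.08]],[[0,0,0],[0,0,0.1]],[[0,0,0],[0,0,0.1]],[[0,0,0],[0,0,0.1]],[[0,0,0],[0,0,0.1]],[[0,0,0],[0,0,0.1]],[[0,0,0],[0,0,0.1]]]'; done
python3 drive.py '[[[0,0,0],[0,0,0.1]],[[0,0,0],[0,0,0.1]],[[0,0,0],[0,0,0.1]],[[0,0,0],[0,0,0.1]],[[0,0,0],[0,0,0.1]],[[0,0,0],[0,0,0.1]],[[0,0,0],[0,0,0.1]],[[0,0,0],[0,0,0.1]]]'
python3 drive.py '[[[0,0,0],[0,0,0.1]],[[0,0,0],[0,0,0.1]],[[0,0,0],[0,0,0.1]],[[0,0,0],[0,0,0.1]],[[0,0,0],[0,0,0.1]],[[0,0,0],[0,0,0.1]],[[0,0,0],[0,0,0.1]],[[0,0,0],[0,0,0.1]]]'
python3 drive.py '[[[0,0,0],[0,0,0.1]],[[0,0,0],[0,0,0.1]],[[0,0,0],[0,0,0.1]],[[0,0,0],[0,0,0.1]],[[0,0,0],[0,0,0.1]],[[0,0,0],[0,0,0.1]],[[0,0,0],[0,0,0.1]],[[0,0,0],[0,0,0.08]]]'
python3 drive.py '[[[0,0,0],[0,0,0.04]],[[0,0,0],[0,0,0]],[[0,0,0],[0,0,0]],[[0,0,0],[0,0,0]]]'
python3 - <<'E'
from cell import robot
from h import *
np.set_printoptions(precision=4,suppress=True)
o=robot.observe(); print(o["qpos"]); T=R.from_euler("xyz",o["tool_rot"]).as_matrix(); p=o["tool_pos"]
psi=.23; X=np.array([np.cos(psi),np.sin(psi),0]); Y=np.array([-np.sin(psi),np.cos(psi),0]); Z=np.array([0,0,1])
z=.643*X-.766*Z; y=-(.766*X+.643*Z); D=np.c_[np.cross(y,z),y,z]
print("T",T,"\nrot to go",R.from_matrix(T.T@D).as_rotvec())
E
```

```text
time: 15.28
tool_pos: [0.3292, -0.3622, 0.356]
tool_rot: [2.585, -0.442, 1.008]
contact_force: [-0.8, -0.5, -2.6]
opening: 0.0502
grip_force: 39.9
time: 15.95
tool_pos: [0.3292, -0.3623, 0.356]
tool_rot: [3.108, -0.695, 0.092]
contact_force: [0.5, -0.5, -4.2]
opening: 0.0498
grip_force: 39.9
time: 16.62
tool_pos: [0.3292, -0.3622, 0.356]
tool_rot: [-2.619, -0.483, -0.852]
contact_force: [-0.4, -0.1, -3.3]
opening: 0.0503
grip_force: 39.9
time: 17.28
tool_pos: [0.3292, -0.3623, 0.3559]
tool_rot: [-2.446, -0.02, -1.508]
contact_force: [-0.7, -0.7, -3.4]
opening: 0.0499
grip_force: 39.9
time: 17.62
tool_pos: [0.3294, -0.3625, 0.3572]
tool_rot: [-2.444, 0.0, -1.534]
contact_force: [-0.4, -0.1, -2.4]
opening: 0.0496
grip_force: 39.9
[-1.1666  0.2748  1.8713  0.858   0.9143  1.4207]
T [[ 0.0372 -0.7662  0.6416]
 [-0.9993 -0.0285  0.0239]
 [-0.     -0.642  -0.7667]] 
rot to go [ 0.0012 -0.1238 -0.1477]
```

The box is flipped and still pinched at 50 mm. Before placing, I need the salt shaker's exact place relative to the tilted gripper body.

Run:
```python
from h import *
np.set_printoptions(precision=4,suppress=True)
s,w,a=load("scene0"),load("w1"),load("aw")
print(tri((s,(405.6,300)),(w,(209,264))))
# shaker grey mask extents in w1/aw/scene: print base estimates
print(plane(s,(402,324),0),plane(w,(222,243),0.01))
im=w["image"][215:290,180:260]; im=cv2.resize(im,None,fx=5,fy=5,interpolation=cv2.INTER_CUBIC)
im2=s["image"][280:340,380:430]; im2=cv2.resize(im2,None,fx=6,fy=6,interpolation=cv2.INTER_CUBIC)
o=np.zeros((375,700,3),np.uint8); o[:375,:400]=im; o[:360,400:]=im2
for k in range(0,80,10): cv2.line(o,(k*5,0),(k*5,375),(0,255,255),1); cv2.line(o,(0,k*5),(400,k*5),(0,255,255),1)
for k in range(0,60,10): cv2.line(o,(400+k*6,0),(400+k*6,360),(255,255,0),1); cv2.line(o,(400,k*6),(700,k*6),(255,255,0),1)
cv2.imwrite("pics/shk.png",o[:,:,::-1])
```

```text
(array([ 0.3636, -0.1908,  0.0739]), np.float64(0.0007114018599194837))
[ 0.3598 -0.1916  0.    ] [ 0.3609 -0.19    0.01  ]
```

View pics/shk.png

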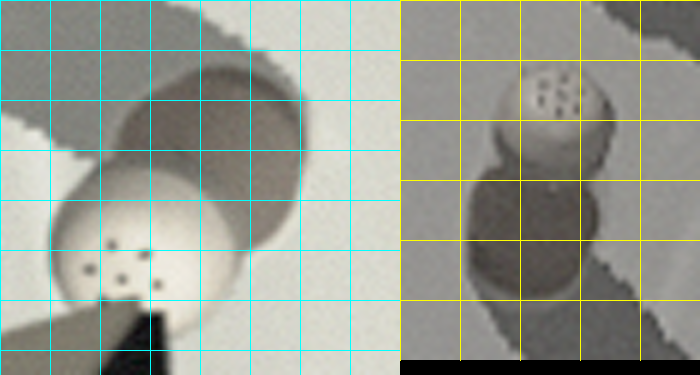

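The shaker's head is a ball of about 17 mm radius at (0.363,-0.191,0.074). It clears the tilted body by about 5 mm, or 15 mm with a 10 mm stand-off from the wall. I'll turn to the rack_jar yaw and move above it.

```bash
python3 drive.py '[[[0,0,0],[0.0006,-0.062,-0.074]],[[0,0,0],[0.0006,-0.062,-0.074]],[[0,0,0],[0,0,0]],[[-0.01,-0.0023,0.0024],[0,0,0]],[[-0.02,-0.0046,0.0047],[0,0,0]],[[-0.03,-0.0069,0.0071],[0,0,0]],[[-0.03,-0.0069,0.0071],[0,0,0]]]'
python3 drive.py '[[[-0.03,-0.0069,0.0071],[0,0,0]],[[-0.03,-0.0069,0.0071],[0,0,0]],[[-0.03,-0.0069,0.0071],[0,0,0]],[[-0.02,-0.0046,0.0047],[0,0,0]],[[-0.01,-0.0023,0.0024],[0,0,0]],[[0,0,0],[0,0,0]],[[0,0,0],[0,0,0]],[[0,0,0],[0,0,0]]]'
cat > togo.py <<'E'
from cell import robot
from h import *
np.set_printoptions(precision=4,suppress=True)
o=robot.observe(); T=R.from_euler("xyz",o["tool_rot"]).as_matrix(); p=o["tool_pos"]
psi=.23; X=np.array([np.cos(psi),np.sin(psi),0]); Z=np.array([0,0,1])
z=.643*X-.766*Z; y=-(.766*X+.643*Z); D=np.c_[np.cross(y,z),y,z]
t=np.array([.4925,-.1084,.073])-.162*z
print("q",o["qpos"],"rot",R.from_matrix(T.T@D).as_rotvec(),"togo",T.T@(t-p))
E
python3 togo.py
```

```text
time: 18.2
tool_pos: [0.3376, -0.2668, 0.3547]
tool_rot: [-2.443, -0.001, -1.345]
contact_force: [0.7, 0.8, -3.8]
opening: 0.0501
grip_force: 39.9
time: 18.87
tool_pos: [0.349, -0.1427, 0.3512]
tool_rot: [-2.442, -0.002, -1.343]
contact_force: [-0.0, -0.0, -4.3]
opening: 0.0497
grip_force: 39.9
q [-0.8085  0.0537  2.1789  0.9431  0.7525  1.44  ] rot [-0.001  -0.0029 -0.0002] togo [-0.0011  0.066   0.1459]
```

```bash
python3 drive.py '[[[-0.001,0.014,0.018],[0,0,0]],[[0,0.014,0.018],[0,0,0]],[[0,0.014,0.018],[0,0,0]],[[0,0.014,0.016],[0,0,0]],[[0,0,0],[0,0,0]],[[0,0,0],[0,0,0]],[[0,0,0],[0,0,0]]]'; python3 togo.py
```

```text
time: 19.45
tool_pos: [0.3513, -0.1419, 0.2622]
tool_rot: [-2.442, -0.002, -1.343]
contact_force: [0.0, -0.5, -3.1]
opening: 0.0501
grip_force: 39.9
q [-0.8014  0.2599  2.3004  1.3192  0.6054  0.969 ] rot [-0.0014 -0.0027 -0.0007] togo [-0.0006  0.0106  0.0762]
```

```bash
python3 drive.py '[[[-0.0006,0,0.015],[0,0,0]],[[0,0,0.015],[0,0,0]],[[0,0,0.015],[0,0,0]],[[0,0,0.01],[0,0,0]],[[0,0,0],[0,0,0]],[[0,0,0],[0,0,0]]]'; python3 togo.py
python3 drive.py '[[[0,0,0.008],[0,0,0]],[[0,0,0.006],[0,0,0]],[[0,0,0],[0,0,0]],[[0,0,0],[0,0,0]]]'; python3 togo.py
```

```text
time: 19.95
tool_pos: [0.3857, -0.1327, 0.2202]
tool_rot: [-2.441, -0.002, -1.341]
contact_force: [-0.4, 0.2, -2.7]
opening: 0.0499
grip_force: 39.9
q [-0.7051  0.4047  2.2776  1.5815  0.5438  0.755 ] rot [-0.0021 -0.002   0.0011] togo [0.0006 0.0108 0.0212]
time: 20.28
tool_pos: [0.394, -0.1307, 0.2095]
tool_rot: [-2.442, -0.002, -1.342]
contact_force: [-0.3, 0.1, -2.9]
opening: 0.0499
grip_force: 39.9
q [-0.684   0.4405  2.2689  1.6461  0.5355  0.7021] rot [-0.0017 -0.0022  0.0007] togo [0.0007 0.0104 0.0074]
```

Free so far. I'll lower it onto the wall, then ease it towards the short wall.

```bash
python3 drive.py '[[[0,0.004,0],[0,0,0]],[[0,0.003,0],[0,0,0]],[[0,0.002,0],[0,0,0]],[[0,0,0],[0,0,0]],[[0,0,0],[0,0,0]]]'; python3 togo.py
python3 drive.py '[[[0,0,0.003],[0,0,0]],[[0,0,0.003],[0,0,0]],[[0,0,0],[0,0,0]],[[0,0,0],[0,0,0]]]'; python3 togo.py
```

```text
time: 20.7
tool_pos: [0.3872, -0.1321, 0.2028]
tool_rot: [-2.443, -0.001, -1.342]
contact_force: [0.8, 0.3, -2.9]
opening: 0.0496
grip_force: 39.9
q [-0.7005  0.4543  2.2872  1.6808  0.5448  0.6445] rot [-0.0006 -0.0014 -0.0004] togo [0.0009 0.0007 0.0068]
time: 21.03
tool_pos: [0.3913, -0.131, 0.198]
tool_rot: [-2.443, -0.001, -1.341]
contact_force: [-0.2, -0.0, -3.5]
opening: 0.0498
grip_force: 39.9
q [-0.6901  0.4704  2.2819  1.7081  0.5424  0.6227] rot [-0.0005 -0.0009  0.0003] togo [0.001  0.0009 0.0004]
```

```bash
python3 drive.py '[[[0,0.0015,0],[0,0,0]],[[0,0,0],[0,0,0]],[[0,0,0],[0,0,0]]]'|grep -E "pos|contact"
python3 drive.py '[[[0,0,0.0015],[0,0,0]],[[0,0,0],[0,0,0]],[[0,0,0],[0,0,0]]]'|grep -E "pos|contact"
python3 drive.py '[[[0,0.001,0],[0,0,0]],[[0,0,0],[0,0,0]],[[0,0,0],[0,0,0]]]'|grep -E "pos|contact";python3 togo.py
```

```text
tool_pos: [0.3899, -0.1314, 0.1972]
contact_force: [-0.1, -0.6, -3.4]
tool_pos: [0.3904, -0.1309, 0.1964]
contact_force: [-9.0, -0.7, 7.1]
tool_pos: [0.3901, -0.1311, 0.1962]
contact_force: [-7.1, 1.8, 9.1]
q [-0.693   0.4753  2.2866  1.7238  0.5463  0.602 ] rot [-0.0027 -0.0014  0.0005] togo [ 0.0013 -0.0012 -0.0002]
```

```bash
python3 drive.py '[[[0,0.001,-0.0005],[0,0,0]],[[0,0,0],[0,0,0]],[[0,0,0],[0,0,0]]]'|grep -E "pos|contact"
python3 drive.py '[[[0,0.001,0],[0,0,0]],[[0,0,0],[0,0,0]],[[0,0,0],[0,0,0]]]'|grep -E "pos|contact";python3 togo.py
```

```text
tool_pos: [0.3897, -0.1313, 0.196]
contact_force: [1.6, 3.6, 6.1]
tool_pos: [0.3894, -0.1314, 0.1958]
contact_force: [3.3, 5.3, 8.5]
q [-0.6963  0.4768  2.2886  1.7286  0.5517  0.591 ] rot [-0.0064 -0.0003  0.003 ] togo [ 0.0011 -0.0019 -0.0001]
```

Both walls are in contact, within 2 mm of the seat point. Releasing and backing out.

```bash
python3 drive.py '[[[0,0,0],[0,0,0]],[[0,0,0],[0,0,0]],[[0,0,0],[0,0,0]],[[0,0,0],[0,0,0]],[[0,0,0],[0,0,0]],[[0,0,0],[0,0,0]]]' 0.074
python3 drive.py '[[[0,0,-0.01],[0,0,0]],[[0,0,-0.015],[0,0,0]],[[0,0,-0.02],[0,0,0]],[[0,0,-0.02],[0,0,0]],[[0,0,-0.015],[0,0,0]],[[0,0,0],[0,0,0]]]'
python3 drive.py '[[[0,-0.015,-0.012],[0,0,0]],[[0,-0.02,-0.015],[0,0,0]],[[0,-0.02,-0.015],[0,0,0]],[[0,-0.02,-0.015],[0,0,0]],[[0,0,0],[0,0,0]],[[0,0,0],[0,0,0]]]'
python3 - <<'E'
from h import *
from cell import robot
np.set_printoptions(precision=1,suppress=True)
psi=.23; X=np.array([np.cos(psi),np.sin(psi),0]);Y=np.array([-np.sin(psi),np.cos(psi),0]);Z=np.array([0,0,1.])
bx=.643*X-.766*Z; n=.766*X+.643*Z; c0=np.array([.4925,-.1084,.073])
for nm in("wrist","scene","side"):
    c=robot.read_camera(nm); cv2.imwrite(f"pics/f_{nm}.png",c["image"][:,:,::-1]); np.savez(f"pics/f_{nm}.npz",**c)
    hsv=cv2.cvtColor(c["image"],cv2.COLOR_RGB2HSV); m=cv2.inRange(hsv,(8,60,90),(24,220,255))
    f=[]
    for e,k,h in [(-1,1,1),(-1,-1,1),(-1,-1,-1),(-1,1,-1),(1,1,1),(1,-1,1)]:
        q=c0+e*.035*bx+k*.055*Y+h*.025*n; q=np.linalg.inv(c["pose"])@[*q,1]; f.append((c["fx"]*q[0]/q[2]+c["cx"],c["fy"]*q[1]/q[2]+c["cy"]))
    f=np.array(f); hull=cv2.convexHull(f.astype(np.float32)).astype(int); P=np.zeros(m.shape,np.uint8); cv2.fillPoly(P,[hull],255)
    big=cv2.dilate(P,np.ones((9,9)))-P
    print(nm,"pred corners",f.tolist() and f.round(0).tolist(),"inside wood frac %.2f"%((m>0)&(P>0)).sum().__truediv__((P>0).sum()),"ring frac %.2f"%(((m>0)&(big>0)).sum()/(big>0).sum()))
o=robot.observe(); print(o["qpos"],o["time"])
E
```

```text
time: 22.78
tool_pos: [0.3883, -0.1319, 0.1944]
tool_rot: [-2.443, -0.001, -1.342]
contact_force: [-0.3, 0.3, -0.2]
opening: 0.0737
grip_force: 0.0
time: 23.28
tool_pos: [0.3375, -0.1437, 0.2572]
tool_rot: [-2.441, -0.004, -1.343]
contact_force: [0.4, -0.5, -0.3]
opening: 0.0739
grip_force: 0.0
time: 23.78
tool_pos: [0.359, -0.1384, 0.3481]
tool_rot: [-2.44, -0.003, -1.34]
contact_force: [-0.9, 0.5, -0.0]
opening: 0.074
grip_force: 0.0
wrist pred corners [[381.0, 314.0], [390.0, 159.0], [469.0, 159.0], [451.0, 315.0], [368.0, 277.0], [374.0, 152.0]] inside wood frac 0.83 ring frac 0.20
scene pred corners [[305.0, 299.0], [335.0, 254.0], [353.0, 273.0], [325.0, 319.0], [283.0, 306.0], [312.0, 263.0]] inside wood frac 0.93 ring frac 0.28
side pred corners [[282.0, 214.0], [307.0, 230.0], [293.0, 247.0], [269.0, 230.0], [298.0, 230.0], [324.0, 246.0]] inside wood frac 0.97 ring frac 0.33
[-0.8  0.1  2.2  1.   0.7  1.4] 23.9333
```

Run:
```python
from h import *
for nm in("wrist","scene","side"):
    c=load("f_"+nm); hsv=cv2.cvtColor(c["image"],cv2.COLOR_RGB2HSV); m=cv2.inRange(hsv,(12,60,90),(24,185,255)); m=cv2.morphologyEx(m,cv2.MORPH_OPEN,np.ones((3,3)))
    seed={"wrist":(425,240),"scene":(328,285),"side":(290,228)}[nm]
    n,l,st,_=cv2.connectedComponentsWithStats(m); k=l[seed[1],seed[0]]; print(nm,k,st[k])
    cs,_=cv2.findContours((l==k).astype(np.uint8),0,2); print(cv2.approxPolyDP(cv2.convexHull(cs[0]),3,True)[:,0].tolist())
```

```text
wrist 12 [  369   142   142   175 15297]
[[510, 145], [491, 284], [460, 300], [383, 316], [369, 281], [375, 157], [405, 142]]
scene 17 [ 283  256   70   78 2818]
[[335, 256], [352, 275], [316, 333], [283, 326], [285, 302], [309, 268]]
side 31 [ 269  215   58   57 1512]
[[280, 215], [320, 243], [325, 271], [290, 261], [273, 245], [269, 229]]
```

The box's corners match the seated prediction to within 2–3 px in all three views. Handing in.

```bash
python3 -c "
from cell import robot; print(robot.hand_in())"
```

```text
the job is handed in; nothing more can be done
None
```

I laid the jar in the tray, turned the box over and set it lid-down in rack_jar, then handed the job in at about 24 s; no verdict came back, the box's outline fits its seat to about 3 px in all three views, and I did not check the lid gap or the walnuts separately.

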